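Refit the spring clip on a bench label-roll holder

TASK

The outer flange of the label-roll holder has walked out along its spindle. Slide the flange gently back until it is fully home against the roll, then take the larger of the two spring clips standing in the wooden rack and press it straight down, tab up, into the spindle groove beside the flange boss until it snaps fully home, and let go. It snaps in with light thumb pressure when it is over the groove; never force it, and leave the small clip and the tools lying around alone.

Things in the scene. Friction and masses are not known exactly. Their poses are not given: they have to be found in the camera images.
- roll_holder: Grey steel label-roll holder screwed to the table: base 105 x 150 x 10 mm, post 125 mm high at one end that clamps a level steel spindle, 24 mm in diameter, with a white label roll on it. Origin on the table under the spindle axis, which is 85 mm above it. y runs level along the spindle from its free end to the post, x across it, z up.
- groove_nominal (a point): Point on the spindle axis, fixed to the holder (same axes), where the groove's middle should be. The spindle is clamped by hand, so the real groove, with roll and flange, lies up to 10 mm from here along y, either way; it stays put during the job. Groove: 6.6 mm wide, 16 mm root diameter, square edges; beyond it (-y) an 18 mm long end piece of full 24 mm diameter.
- flange (a joint): How far the outer flange stands out from the roll towards the free end, in m: 0 = home, at most 0.022; about 2 N of friction. Black plastic disc, 60 mm diameter, 4 mm thick, with a boss of 29 mm diameter and 22 mm length on its outer side. At home the boss ends at the groove's inner wall and the disc's outer face is 25.5 mm (+y) from the real groove middle; out, the boss covers the groove.
- clip: Larger spring clip, dark steel, 5 mm thick along its y, standing tab up in the rack. Origin: bore centre (lies on the spindle axis when seated); z up along the tab, x across the jaws; same after half a turn about z. Shoulders 27 mm wide, top 14 mm above the origin. Two sprung jaws, 31 mm over the flared tips, which end 14.5 mm below the origin; lips 12 mm apart. About 30 g.
- clip_tab (a point): On the larger clip, 30 mm above its origin: middle of the thumb tab, 16.5 mm wide along the clip's x, 14 to 42 mm above the origin. Pressed down over the groove (within 1 mm of its middle) the jaws touch with the clip origin about 12 mm above the spindle axis, yield at 10 to 20 N and snap home; on the full spindle or boss they touch with the origin about 22 mm or more above it and cannot pass.
- clip_small: Smaller spring clip, same steel and thickness, 24 mm over the jaws, tab only 12 mm wide and ending 30 mm above its origin: too small for this spindle, to be left where it stands. Origin and axes as for the larger clip.
- clip_rack: Wooden block 56 x 116 x 22 mm fixed to the table, origin under its centre. Three open slots, 36 mm apart along its y, each 36 mm long (x), 6.5 mm wide, 16 mm deep. The two clips stand in the outer slots, in either order, their x along the rack's x, jaw tips on the slot floors 6 mm above the table.
- stapler: Blue stapler, 34 x 138 x 48 mm, lying near the work; leave alone. Origin under its centre.
- scanner: Dark cordless hand scanner, 66 x 172 x 46 mm, lying near the work; leave alone. Origin under its centre.
Not all that is in view belongs to the job. Leave any red look-alike of the clip alone.

How it is judged:
By the outcome, as a careful person would: the job done as asked, in the order asked, and still so for the second after the job is handed in, with the robot touching nothing.
It also fails if it takes over 48 s, if anything falls off the work surface, if the arm or the gripper's body presses on something with over 40 N, if the wrist force passes 120 N, or if a joint passes its speed limit or range.

ROBOT

A 7-joint arm with a two-finger parallel gripper is mounted at the origin on a cart in front of the work surface, level with it; the furniture and walls round the work are solid. World frame = base frame: x ahead of the robot, y to its left, z up, the work surface at z = 0. Lengths are in m, angles in rad, forces in N, time in s.
With the tool pointing down it reaches from about 0.425 to 0.925 m from the base axis. Payload 6.8 kg.
Tool frame: the origin (TCP) lies at the very end of the fingers, on their centre line; the grasp point (between the pads) lies 19 mm behind it; z points along the fingers, y is the line along which they close (so a half turn about z gives the same grasp; the last joint's range is limited). The gripper opens to 85 mm and grips with 20 to 120 N. Pads are 22 mm wide; open, the fingers measure 114 mm over their backs; the gripper's body (76 mm by 85 mm) begins 54 mm behind the grasp point. The pads swing forward as they close: fully open they stand 13 mm farther back than shut.
Start: joints at [1.009, 0.477, 0.022, 1.555, -0.011, 1.109, -0.083], TCP at [0.296, -0.607, 0.231] pointing down, gripper open.
Joint ranges: [-2.96, 2.96], [-0.34, 2.1], [-1.41, 1.46], [0.24, 2.44], [-1.37, 4.51], [0.17, 1.92], [-2.96, 2.96]. Speed limits (rad/s): [2.39, 2.39, 3.14, 3.14, 3.14, 3.14, 3.14].

INTERFACE

Orientations are given as a rotation vector (axis times angle).
In Python, from bench import r gives the robot as it stands.
- The arm moves only by the shell command python3 -m jog 'ROWS' [FORCE]. ROWS is JSON, a list of rows, each an object of numbers: "fingers": the finger opening in m, from 0 to 0.0854; "x", "y", "z": the shift along the tool's x, y, z in m; "rx", "ry", "rz": the turn, a rotation vector about the tool's x, y, z in degrees. In form: [{"fingers": .., "x": .., "y": .., "z": .., "rx": .., "ry": .., "rz": ..}, ...]. A call has 1 to 8 rows; each row shifts and turns the commanded pose from where the row before left it, along the tool's axes as they then stand; what a row does not reach is not made up. A row lasts 1/8 s, in which the tool goes at most 62.5 mm and 10.7 degrees, less where a joint would pass 70% of its speed; a pose out of reach is approached as far as the arm can. A call is refused whole if a number of a shift passes 0.0625 or a number of a turn 10.7, either way. A call with a gripper value outside its range is refused whole. The fingers move at their own pace and stop on an object; FORCE is the grip in N (left out, the last holds). Time passes only in rows, so rows that do not move let the fingers close. It gives the time, the measured TCP pose, the force, the opening and the grip force at its end, in the units of the state.
- r.get_obs(): the state, without advancing time (a new reading comes with each control period).
- r.grab_frame(name): name is "side" or "top" or "wrist"; returns (picture, depth): 480x640x3 uint8, red, green, blue; 480x640 float32, m along the optical axis (not along the pixel's ray), 0 where there is no reading.
- r.get_calibration(name): a dict with "mtx" (3x3 intrinsics, pixels), "extrinsics" (4x4, takes a point from camera to world coordinates). Camera axes: x right, y down, z forward; pixel columns grow to the right and rows downward; lengths in m; the calibration is good to about 2 mm. A picture is of the moment at which its call begins: read the wrist's pose just before it. get_calibration takes no time and is no camera call; for the wrist camera it gives the pose at the moment of the call.
- r.hand_in(): hands the job in; it is judged then, once.
Trained networks look in the newest picture that a camera, given by its name, has taken for a name from the list of things; names that differ only in an ending like _2 or _b are one class to them, and where a whole thing is asked for, a point or a joint stands for the part that bears it (a point fixed in the world has none). Each returns a list of dicts, best first, with "score" (0 to 1); they miss things now and then, are a little off and sometimes report something else, mostly with a low value. They report only what shows in the picture. A call takes as long as a camera call. They do not tell look-alikes from the thing itself.
- r.search_frame(target, camera): "xyz" ([x, y, z] in m, in world coordinates, good to about 4 mm: the middle of the surface that is visible of it).
- r.landmark_of(target, camera): "xyz" ([x, y, z] in m, in world coordinates, good to about 4 mm: a listed point, or the origin of a listed thing).
The state is a dict: "clock": time; "joints": joint angles; "qvel": joint speeds; "tau": joint torques, N m; "tcp_pos": TCP position; "orientation": TCP orientation; "contact_force": force on the tool from outside, world axes, zero at the start; "moment": the same for the moment, N m; "grip_width": finger opening in m; "gripper_force": force on a finger pad.
Only numpy, scipy, OpenCV 4.12 (cv2) and the standard library are available. Lean on these libraries where they do the work, as an engineer would, in place of code of your own. Each camera call takes 0.05 s, during which the arm holds its last target. There are 200 camera calls.

## Working session

There is one attempt and no reset: what is moved stays moved. The work goes in short steps, Python scripts to look and compute and a shell command to move; the robot and the scene stay as the last step left them, time stands still between calls to the robot, and variables do not carry over. Pictures are saved under pics/ and viewed, at most 10 in all, crops included, and the job is handed in when it is done.

```bash
mkdir -p pics; ls; cat > h.py <<'E'
import numpy as np, cv2
from bench import r
def shot(c,f=None):
    im,d=r.grab_frame(c); k=r.get_calibration(c)
    if f: cv2.imwrite('pics/'+f,im[:,:,::-1])
    return im,d,np.array(k['mtx']),np.array(k['extrinsics'])
def cloud(d,K,T):
    v,u=np.mgrid[:480,:640]
    P=np.stack([(u-K[0,2])/K[0,0]*d,(v-K[1,2])/K[1,1]*d,d],-1)
    W=P@T[:3,:3].T+T[:3,3]; W[d==0]=np.nan
    return W
def proj(p,K,T):
    q=np.linalg.inv(T)@np.r_[p,1]; q=K@q[:3]; return (q[:2]/q[2]).round(0)
E
python3 - <<'E'
from h import *
o=r.get_obs(); print({k:np.round(v,3) for k,v in o.items()})
for c in ['top','side']:
    im,d,K,T=shot(c,c+'0.png'); print(c,T.round(3).tolist(),K[0,0])
    for t in ['roll_holder','groove_nominal','flange','clip','clip_tab','clip_small','clip_rack','stapler','scanner']:
        for n in ['search_frame','landmark_of']:
            if n=='landmark_of' and t in('flange','stapler','scanner'): continue
            try: L=getattr(r,n)(t,c)
            except Exception as e: print(t,n,e); continue
            print(t,n[:4],[(round(x['score'],2),np.round(x['xyz'],3).tolist(),proj(x['xyz'],K,T).tolist()) for x in L[:3]])
E
```

```text
pics
{'clock': np.float64(0.0), 'joints': array([ 1.009,  0.478,  0.022,  1.556, -0.011,  1.109, -0.083]), 'qvel': array([ 0.   , -0.001, -0.001,  0.001,  0.   ,  0.   , -0.002]), 'tau': array([-1.0000e-03, -5.9646e+01,  1.6070e+00, -2.8120e+01,  1.2000e-02,
        9.0000e-03, -0.0000e+00]), 'tcp_pos': array([ 0.296, -0.606,  0.23 ]), 'orientation': array([-3.059e+00, -7.060e-01,  1.000e-03]), 'contact_force': array([-0.579,  0.102,  0.87 ]), 'moment': array([-0.019,  0.02 , -0.025]), 'gripper_force': np.float64(0.0), 'grip_width': np.float64(0.086)}
top [[-0.079, -0.976, 0.203, 0.344], [-0.997, 0.079, -0.01, 0.143], [-0.006, -0.203, -0.979, 1.109], [0.0, 0.0, 0.0, 1.0]] 502.4131855502917
roll_holder sear [(0.73, [0.532, 0.175, 0.014], [292.0, 260.0])]
roll_holder land []
groove_nominal sear [(0.63, [0.526, 0.172, 0.01], [294.0, 263.0])]
groove_nominal land [(0.57, [0.529, 0.13, 0.085], [312.0, 254.0])]
flange sear [(0.5, [0.526, 0.134, 0.097], [310.0, 255.0])]
clip sear []
clip land [(0.61, [0.451, -0.044, 0.018], [395.0, 288.0]), (0.5, [0.536, -0.038, 0.02], [388.0, 250.0]), (0.49
[... 1591 characters left out ...]
0.03], [315.0, 292.0]), (0.56, [0.531, -0.038, 0.04], [364.0, 300.0])]
clip_tab land [(0.88, [0.453, -0.044, 0.044], [327.0, 316.0]), (0.74, [0.538, -0.035, 0.048], [367.0, 293.0]), (0.72, [0.497, 0.045, 0.044], [315.0, 283.0])]
clip_small sear [(0.46, [0.55, -0.108, 0.033], [407.0, 319.0])]
clip_small land [(0.75, [0.544, -0.072, -0.0], [385.0, 329.0]), (0.71, [0.552, -0.106, 0.017], [406.0, 328.0])]
clip_rack sear [(0.95, [0.531, -0.082, 0.024], [384.0, 321.0]), (0.61, [0.53, 0.16, 0.015], [292.0, 268.0])]
clip_rack land [(0.92, [0.542, -0.073, 0.004], [384.0, 327.0])]
stapler sear [(0.85, [0.662, -0.105, 0.022], [453.0, 301.0])]
scanner sear [(0.95, [0.533, 0.389, 0.026], [236.0, 227.0])]
```

View pics/top0.png

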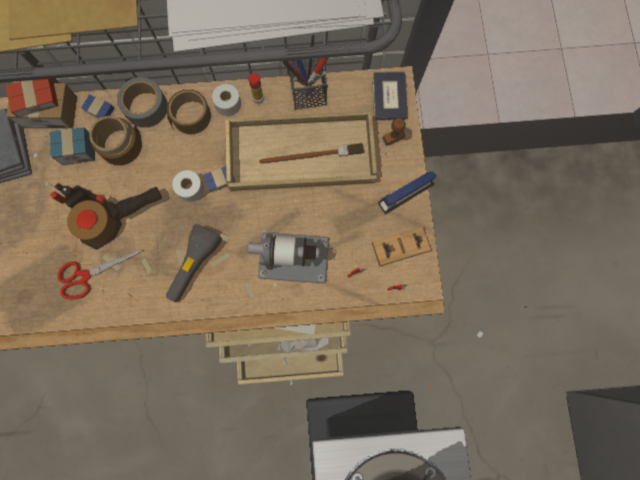

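View pics/side0.png

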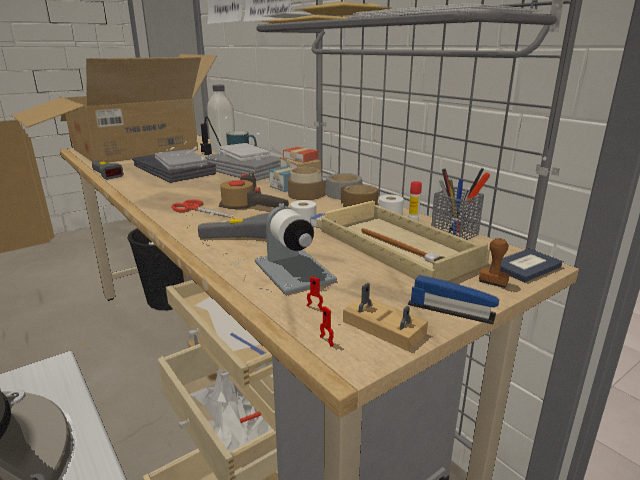

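Top view: the holder is at (293,258) with its free end to the right, and the rack is at (402,247). Clip-like things in the side view:
- Dark tall clip at (366,297), in the rack.
- Dark short clip at (406,320), in the rack.
- Red look-alikes at (316,293) and (328,326), on the table.

The tall dark clip fits, since it is the larger one and stands in the rack. I'll confirm this with a crop and measure axes from the depth.

```bash
python3 - <<'E'
from h import *
from scipy.spatial.transform import Rotation as R
o=r.get_obs(); print(o['clock'],R.from_rotvec(o['orientation']).as_matrix().round(3).tolist())
k=r.get_calibration('wrist'); M=np.eye(4);M[:3,:3]=R.from_rotvec(o['orientation']).as_matrix();M[:3,3]=o['tcp_pos']
print('cam in tcp',(np.linalg.inv(M)@np.array(k['extrinsics'])).round(3).tolist(),np.array(k['mtx']).round(0).tolist())
im,d,K,T=shot('side'); W=cloud(d,K,T)
cv2.imwrite('pics/crop.png',cv2.resize(im[200:350,250:450,::-1],(800,600),interpolation=cv2.INTER_CUBIC))
for c in ['top','side']:
    if c=='top': im,d,K,T=shot('top'); W=cloud(d,K,T)
    P=W.reshape(-1,3)
    def box(a,b): return P[np.all((P>a)&(P<b),1)]
    h=box([.42,.05,.1],[.64,.28,.2]); print(c,'upper holder',len(h),np.percentile(h,[2,50,98],axis=0).round(3).tolist())
    for y in np.arange(.06,.24,.01):
        s=box([.44,y,.05],[.62,y+.01,.2])
        if len(s)>4: print(round(y,2),len(s),'x',np.percentile(s[:,0],[3,97]).round(3),'ztop',s[:,2].max().round(3),'xtop',s[s[:,2]>s[:,2].max()-.004,0].mean().round(3))
    rk=box([.48,-.15,.018],[.6,0,.027])[:,:2].astype(np.float32); print('rack',cv2.minAreaRect(rk))
    b=box([.4,.04,.005],[.64,.28,.014])[:,:2].astype(np.float32); print('base',cv2.minAreaRect(b))
    t=box([.48,-.15,.033],[.6,.0,.08]); 
    for a in (t[t[:,1]>-.07],t[t[:,1]<-.07]): print('tab',len(a),a.mean(0).round(3),a.max(0).round(3))
E
```

```text
1.6 [[0.899, 0.438, 0.0], [0.438, -0.899, -0.0], [0.0, 0.0, -1.0]]
cam in tcp [[0.002, -0.965, -0.264, 0.066], [1.0, 0.002, 0.0, -0.001], [0.0, -0.264, 0.965, -0.143], [0.0, 0.0, 0.0, 1.0]] [[425.0, 0.0, 317.0], [0.0, 425.0, 240.0], [0.0, 0.0, 1.0]]
top upper holder 865 [[0.516, 0.142, 0.101], [0.541, 0.194, 0.113], [0.57, 0.229, 0.12]]
0.11 22 x [0.522 0.541] ztop 0.099 xtop 0.533
0.12 63 x [0.521 0.546] ztop 0.103 xtop 0.532
0.13 68 x [0.52  0.547] ztop 0.104 xtop 0.534
0.14 93 x [0.515 0.56 ] ztop 0.117 xtop 0.535
0.15 66 x [0.508 0.549] ztop 0.111 xtop 0.521
0.16 109 x [0.521 0.566] ztop 0.12 xtop 0.542
0.17 154 x [0.51  0.568] ztop 0.122 xtop 0.539
0.18 150 x [0.511 0.569] ztop 0.119 xtop 0.543
0.19 151 x [0.513 0.57 ] ztop 0.12 xtop 0.543
0.2 136 x [0.515 0.569] ztop 0.119 xtop 0.543
0.21 161 x [0.518 0.574] ztop 0.124 xtop 0.547
0.22 137 x [0.516 0.57 ] ztop 0.127 xtop 0.546
0.23 67 x [0.518 0.559] ztop 0.109 xtop 0.538
rack ((0.5448381304740906, -0.0678236335515976), (0.056840792298316956, 0.11718792468309402), 12.279474258422852)
base ((0.5178734660148621, 0.1599118858575821
[... 492 characters left out ...]
.16 109 x [0.521 0.566] ztop 0.12 xtop 0.542
0.17 154 x [0.51  0.568] ztop 0.122 xtop 0.539
0.18 150 x [0.511 0.569] ztop 0.119 xtop 0.543
0.19 151 x [0.513 0.57 ] ztop 0.12 xtop 0.543
0.2 136 x [0.515 0.569] ztop 0.119 xtop 0.543
0.21 161 x [0.518 0.574] ztop 0.124 xtop 0.547
0.22 137 x [0.516 0.57 ] ztop 0.127 xtop 0.546
0.23 67 x [0.518 0.559] ztop 0.109 xtop 0.538
rack ((0.5448381304740906, -0.0678236335515976), (0.056840792298316956, 0.11718792468309402), 12.279474258422852)
base ((0.5178734660148621, 0.1599118858575821), (0.2411026954650879, 0.21118026971817017), 4.279922008514404)
tab 41 [ 0.536 -0.032  0.052] [ 0.547 -0.028  0.066]
tab 25 [ 0.552 -0.102  0.044] [ 0.559 -0.099  0.053]
```

View pics/crop.png

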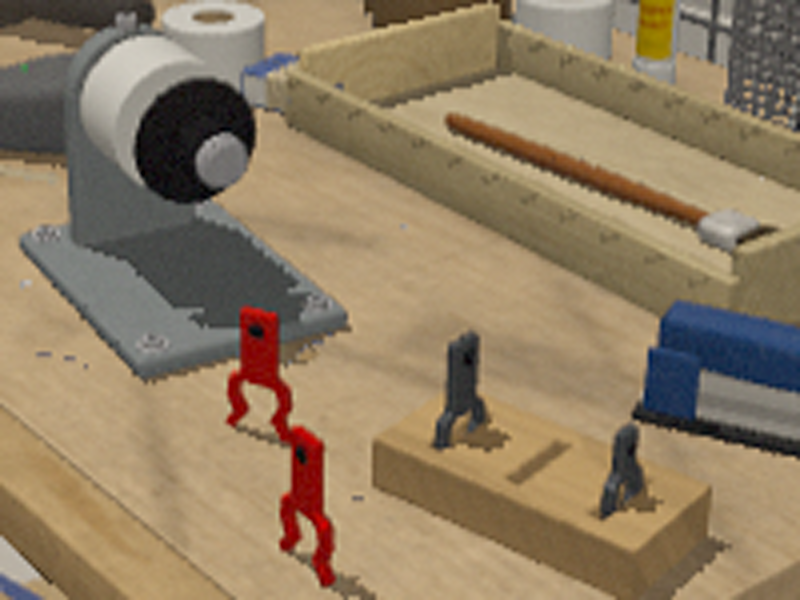

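The crop shows the tall dark clip at crop (462,390), in the rack slot nearest the holder at world (0.536,-0.035). That is the larger one; the red ones are decoys. I'm moving to look from above, between the rack and the holder.

```bash
python3 -m jog '[{"x":0.02,"y":-0.02,"z":-0.01},{"x":0.043,"y":-0.043,"z":-0.01},{"x":0.043,"y":-0.043,"z":-0.01},{"x":0.043,"y":-0.043,"z":-0.01},{"x":0.043,"y":-0.043,"z":-0.01},{"x":0.043,"y":-0.043},{"x":0.043,"y":-0.043},{"x":0.043,"y":-0.043}]'; python3 -m jog '[{"x":0.043,"y":-0.043},{"x":0.043,"y":-0.043},{"x":0.043,"y":-0.043},{"x":0.043,"y":-0.043,"rz":4},{"rz":9},{"rz":9},{"rz":4},{}]'
cat > m.py <<'E'
import sys
from h import *
def go(f=None):
    o=r.get_obs(); im,d,K,T=shot('wrist',f); W=cloud(d,K,T); return o,im,d,K,T,W
E
python3 - <<'E'
from m import *
from scipy.spatial.transform import Rotation as R
o,im,d,K,T,W=go('w1.png'); print(o['clock'],o['tcp_pos'].round(4),R.from_rotvec(o['orientation']).as_matrix().round(3).tolist(),o['contact_force'])
P=W.reshape(-1,3)
def box(a,b): return P[np.all((P>a)&(P<b),1)]
for y in np.arange(.09,.24,.005):
    s=box([.47,y,.06],[.62,y+.005,.16])
    if len(s)>4: print(round(y,3),len(s),'x',np.percentile(s[:,0],[3,97]).round(4),'ztop',np.percentile(s[:,2],95).round(4))
print('rack',cv2.minAreaRect(box([.48,-.15,.018],[.6,0,.027])[:,:2].astype(np.float32)))
b=box([.45,.08,.004],[.64,.28,.015])[:,:2].astype(np.float32); print('base',cv2.minAreaRect(b))
t=box([.48,-.06,.036],[.6,0,.08]); print(len(t),t.mean(0),t.min(0),t.max(0)); print(cv2.minAreaRect(t[:,:2].astype(np.float32)))
E
```

```text
1.7 [ 0.2959 -0.6067  0.2313] [[0.899, 0.438, 0.0], [0.438, -0.899, 0.0], [0.0, -0.0, -1.0]] [-0.16422889 -0.17840486 -0.43574848]
rack ((0.0, 0.0), (0.0, 0.0), 0.0)
base ((0.0, 0.0), (0.0, 0.0), 0.0)validation failed for argument at $[0]...
validation failed for argument at $[0]...
<stdin>:11: RuntimeWarning: Mean of empty slice.
  ret = um.true_divide(
Traceback (most recent call last):
ValueError: zero-size array to reduction operation minimum which has no identity
```

View pics/w1.png

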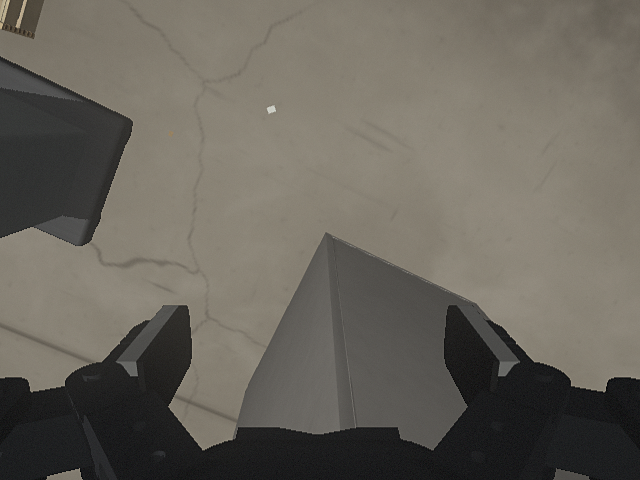

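The picture is still the start view, showing the floor and the open fingers at the bottom, because the rows were refused. They seem to need every field.

```bash
python3 -m jog '[{"fingers":0,"x":0.02,"y":-0.02,"z":-0.01,"rx":0,"ry":0,"rz":0},{"fingers":0,"x":0.043,"y":-0.043,"z":-0.01,"rx":0,"ry":0,"rz":0},{"fingers":0,"x":0.043,"y":-0.043,"z":-0.01,"rx":0,"ry":0,"rz":0},{"fingers":0,"x":0.043,"y":-0.043,"z":-0.01,"rx":0,"ry":0,"rz":0},{"fingers":0,"x":0.043,"y":-0.043,"z":-0.01,"rx":0,"ry":0,"rz":0},{"fingers":0,"x":0.043,"y":-0.043,"z":0,"rx":0,"ry":0,"rz":0},{"fingers":0,"x":0.043,"y":-0.043,"z":0,"rx":0,"ry":0,"rz":0},{"fingers":0,"x":0.043,"y":-0.043,"z":0,"rx":0,"ry":0,"rz":0}]' 60 && python3 -m jog '[{"fingers":0,"x":0.043,"y":-0.043,"z":0,"rx":0,"ry":0,"rz":0},{"fingers":0,"x":0.043,"y":-0.043,"z":0,"rx":0,"ry":0,"rz":0},{"fingers":0,"x":0.043,"y":-0.043,"z":0,"rx":0,"ry":0,"rz":0},{"fingers":0,"x":0.043,"y":-0.043,"z":0,"rx":0,"ry":0,"rz":4},{"fingers":0,"x":0,"y":0,"z":0,"rx":0,"ry":0,"rz":9},{"fingers":0,"x":0,"y":0,"z":0,"rx":0,"ry":0,"rz":9},{"fingers":0,"x":0,"y":0,"z":0,"rx":0,"ry":0,"rz":4},{"fingers":0,"x":0,"y":0,"z":0,"rx":0,"ry":0,"rz":0}]'
cat > look.py <<'E'
from m import *
from scipy.spatial.transform import Rotation as R
o,im,d,K,T,W=go(sys.argv[1]); print(o['clock'],o['tcp_pos'].round(4),R.from_rotvec(o['orientation']).as_matrix().round(3).tolist(),o['contact_force'])
P=W.reshape(-1,3)
def box(a,b): return P[np.all((P>a)&(P<b),1)]
for y in np.arange(.09,.24,.005):
    s=box([.47,y,.06],[.62,y+.005,.13])
    if len(s)>4: print(round(y,3),len(s),'x',np.percentile(s[:,0],[3,97]).round(4),'ztop',np.percentile(s[:,2],95).round(4))
for n,a,b in (('rack',[.48,-.15,.018],[.6,0,.027]),('base',[.45,.08,.004],[.64,.28,.015]),('tab',[.48,-.06,.036],[.6,0,.08])):
    b=box(a,b)
    if len(b)>5: print(n,len(b),b.mean(0).round(4),b.min(0),b.max(0),cv2.minAreaRect(b[:,:2].astype(np.float32)))
E
python3 look.py w2.png
```

```text
clock: 2.75
tcp_pos: [0.4442, -0.1756, 0.2818]
orientation: [3.06, 0.706, 0.002]
contact_force: [0.2, -0.9, 1.3]
grip_width: -0.0001
gripper_force: 0.0
clock: 3.75
tcp_pos: [0.5229, 0.0525, 0.2814]
orientation: [3.141, 0.001, 0.0]
contact_force: [0.5, -0.5, -0.1]
grip_width: 0.0
gripper_force: 0.0
3.75 [0.5229 0.0525 0.2814] [[1.0, 0.001, 0.0], [0.001, -1.0, -0.0], [0.0, 0.0, -1.0]] [ 0.5284012  -0.48670138 -0.09378387]
0.11 116 x [0.5241 0.5403] ztop 0.0958
0.115 217 x [0.5203 0.543 ] ztop 0.0979
0.12 241 x [0.519  0.5449] ztop 0.1002
0.125 239 x [0.5196 0.5455] ztop 0.1004
0.13 230 x [0.5202 0.5464] ztop 0.1005
0.135 352 x [0.5213 0.5621] ztop 0.1007
0.14 672 x [0.523  0.5607] ztop 0.115
0.145 334 x [0.507  0.5381] ztop 0.1154
0.15 127 x [0.514  0.5473] ztop 0.0982
0.155 206 x [0.5265 0.5665] ztop 0.098
0.16 934 x [0.5311 0.5672] ztop 0.1148
0.165 918 x [0.51   0.5679] ztop 0.1172
0.17 542 x [0.5132 0.5694] ztop 0.1176
0.175 554 x [0.5141 0.5701] ztop 0.1173
0.18 549 x [0.5144 0.5708] ztop 0.1175
0.185 554 x [0.5154 0.5718] ztop 0.1175
0.19 546 x [0.5167 0.5723] ztop 0.1176
0.195 5
[... 257 characters left out ...]
top 0.1159
0.235 133 x [0.5457 0.5604] ztop 0.0981
rack 6465 [ 0.5441 -0.0693  0.0226] [ 0.50342603 -0.1318207   0.01811212] [ 0.582502   -0.00710021  0.02677818] ((0.543040931224823, -0.06963301450014114), (0.05650673434138298, 0.11662507802248001), 12.319923400878906)
base 8675 [0.55   0.1464 0.0107] [0.46009382 0.0802163  0.0040203 ] [0.60115586 0.23881674 0.01498783] ((0.5308766961097717, 0.15790903568267822), (0.1753407120704651, 0.11593618243932724), 81.13738250732422)
tab 220 [ 0.5355 -0.0332  0.0557] [ 0.52686113 -0.03792005  0.03656256] [ 0.5429735  -0.03054006  0.06451961] ((0.534911036491394, -0.034092023968696594), (0.016281258314847946, 0.005244046449661255), 12.345315933227539)
```

View pics/w2.png

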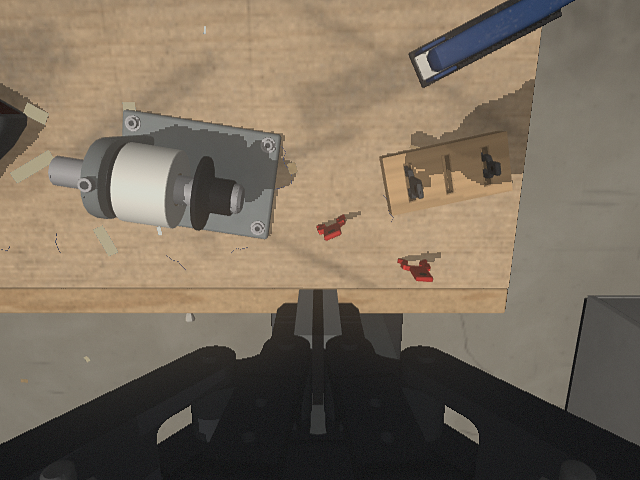

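The view shows the flange disc at about (203,192), out from the roll with a gap around (183,190). The boss and spindle end are at (235,195), and the larger clip is at (414,183). The spindle is yawed about 9° and the rack -12°. I'm computing positions along the spindle axis.

```bash
cat > ax.py <<'E'
from m import *
o,im,d,K,T,W=go(sys.argv[1] if len(sys.argv)>1 else None); P=W.reshape(-1,3); P=P[~np.isnan(P[:,0])]
q=P[(P[:,0]>.47)&(P[:,0]<.62)&(P[:,1]>.16)&(P[:,1]<.205)&(P[:,2]>.09)&(P[:,2]<.125)]
# axis direction: from roll slices + boss
b=P[(P[:,0]>.5)&(P[:,0]<.57)&(P[:,1]>.09)&(P[:,1]<.24)&(P[:,2]>.095)]
from scipy.optimize import least_squares
roll=P[(P[:,0]>.5)&(P[:,0]<.59)&(P[:,1]>.17)&(P[:,1]<.198)&(P[:,2]>.10)&(P[:,2]<.12)]
boss=P[(P[:,0]>.51)&(P[:,0]<.555)&(P[:,1]>.118)&(P[:,1]<.133)&(P[:,2]>.088)&(P[:,2]<.104)]
def f(v):
    x0,th,zc,R=v; n=np.array([np.cos(th),-np.sin(th)])
    g=lambda Q,r:np.hypot((Q[:,:2]-[x0,.125])@n,Q[:,2]-zc)-r
    return np.r_[g(roll,R),g(boss,.0145)]
v=least_squares(f,[.532,.155,.085,.033],loss='soft_l1',f_scale=.001).x
print('clock',o['clock'],'axis x@.125,yaw deg,z,Rroll',v[0].round(4),np.degrees(v[1]).round(2),v[2:].round(4))
u=np.array([np.sin(v[1]),np.cos(v[1])]); n=np.array([u[1],-u[0]]); A=np.array([v[0],.125])
s=(P[:,:2]-A)@u; l=(P[:,:2]-A)@n
rad=np.hypot(l,P[:,2]-v[2]); m=(abs(l)<.03)&(P[:,2]>.07)&(s<.1)&(s>-.05)
for a in np.arange(-.03,.05,.001):
    k=m&(s>=a)&(s<a+.001)
    if k.sum()>2: print(round(a*1000),k.sum(),'rad',(np.percentile(rad[k],[5,50,95])*1000).round(1))
E
python3 ax.py
```

```text
clock 3.8 axis x@.125,yaw deg,z,Rroll 0.5312 8.88 [0.0852 0.0319]
-30 702 rad [260.4 276.5 283.2]
-29 532 rad [261.8 275.5 283.5]
-28 506 rad [262.3 275.3 283.5]
-27 453 rad [263.7 274.9 282.8]
-26 478 rad [264.6 276.4 283.1]
-25 462 rad [266.5 276.4 283.5]
-24 422 rad [266.8 277.1 283.8]
-23 399 rad [268.3 277.3 283.9]
-22 377 rad [269.4 277.3 283.8]
-21 342 rad [270.4 277.8 283.3]
-20 289 rad [271.5 277.3 282.2]
-19 198 rad [272.7 277.2 281.2]
-18 167 rad [273.  276.9 279.7]
-17 85 rad [273.7 276.1 278.1]
-16 32 rad [275.  276.4 277.5]
-12 67 rad [2.2 7.5 9.7]
-11 47 rad [ 8.1 10.5 11.5]
-10 40 rad [10.2 11.5 12.5]
-9 40 rad [11.4 12.1 13.3]
-8 47 rad [11.5 12.5 13.8]
-7 33 rad [11.1 12.3 13.3]
-6 34 rad [11.7 12.8 13.6]
-5 47 rad [11.6 12.2 13.6]
-4 68 rad [12.  14.3 15.5]
-3 44 rad [13.7 14.6 15.6]
-2 48 rad [13.6 14.5 15.4]
-1 47 rad [14.  14.6 15.9]
0 45 rad [13.5 14.6 15.8]
1 49 rad [13.6 14.7 15.9]
2 45 rad [14.1 14.7 16.2]
3 46 rad [13.7 14.6 15.4]
4 45 rad [13.9 14.6 15.3]
5 48 rad [13.4 14.4 15.3]
6 48 rad [13.5 14.9 15.9]
7 46 rad [13.9 14.5 15.8]
8 45 rad [13.7 14.5 15.5
[... 311 characters left out ...]
29.2 30.2 31.2]
21 93 rad [29.5 30.2 31. ]
22 16 rad [28.5 29.8 30.3]
27 25 rad [11.6 12.6 13.3]
28 36 rad [11.3 12.1 13.2]
29 37 rad [11.2 12.2 13.6]
30 34 rad [10.9 12.  13.3]
31 44 rad [11.4 12.2 13.5]
32 36 rad [11.2 12.  12.8]
33 40 rad [11.2 12.2 13.4]
34 33 rad [11.4 12.2 13.5]
35 39 rad [11.2 12.1 13. ]
36 38 rad [11.2 12.2 13.6]
37 39 rad [10.9 12.1 13.2]
38 37 rad [11.4 12.2 13.1]
39 355 rad [12.1 23.7 31.6]
40 707 rad [13.  24.4 32.2]
41 113 rad [30.3 31.9 33. ]
42 105 rad [31.1 31.9 32.8]
43 101 rad [31.2 32.  33.1]
44 102 rad [30.9 32.  32.9]
45 102 rad [30.6 31.9 32.7]
46 94 rad [31.1 31.9 32.9]
47 114 rad [30.8 31.8 32.9]
48 102 rad [31.2 32.  33. ]
49 105 rad [30.9 31.9 32.8]
```

```bash
python3 -m jog '[{"fingers":0,"x":0,"y":0,"z":0,"rx":0,"ry":0,"rz":8.9},{"fingers":0,"x":-0.003,"y":-0.061,"z":0,"rx":0,"ry":0,"rz":0},{"fingers":0,"x":0,"y":0,"z":0.05,"rx":0,"ry":0,"rz":0},{"fingers":0,"x":0,"y":0,"z":0.055,"rx":0,"ry":0,"rz":0},{"fingers":0,"x":0,"y":0,"z":0.045,"rx":0,"ry":0,"rz":0},{"fingers":0,"x":0,"y":0,"z":0.026,"rx":0,"ry":0,"rz":0},{"fingers":0,"x":0,"y":0,"z":0,"rx":0,"ry":0,"rz":0}]' && python3 -m jog '[{"fingers":0,"x":0,"y":-0.005,"z":0,"rx":0,"ry":0,"rz":0},{"fingers":0,"x":0,"y":-0.005,"z":0,"rx":0,"ry":0,"rz":0},{"fingers":0,"x":0,"y":-0.004,"z":0,"rx":0,"ry":0,"rz":0},{"fingers":0,"x":0,"y":-0.004,"z":0,"rx":0,"ry":0,"rz":0},{"fingers":0,"x":0,"y":-0.004,"z":0,"rx":0,"ry":0,"rz":0},{"fingers":0,"x":0,"y":0,"z":0,"rx":0,"ry":0,"rz":0}]'
python3 - <<'E'
from h import *
o=r.get_obs(); print(o['contact_force']); shot('side','s2.png'); im,d,K,T=shot('wrist','w3.png')
E
```

```text
clock: 4.72
tcp_pos: [0.5279, 0.1128, 0.1036]
orientation: [3.131, -0.242, -0.006]
contact_force: [0.7, -0.5, -0.3]
grip_width: -0.0002
gripper_force: 0.0
clock: 5.48
tcp_pos: [0.5331, 0.1352, 0.1056]
orientation: [-3.132, 0.244, -0.001]
contact_force: [-1.0, -0.3, 1.5]
grip_width: 0.0002
gripper_force: 0.8
[-0.9552502  -0.34165292  1.53279291]
```

```bash
for i in 1; do python3 -m jog '[{"fingers":0,"x":0,"y":-0.003,"z":0,"rx":0,"ry":0,"rz":0},{"fingers":0,"x":0,"y":-0.003,"z":0,"rx":0,"ry":0,"rz":0},{"fingers":0,"x":0,"y":-0.002,"z":0,"rx":0,"ry":0,"rz":0},{"fingers":0,"x":0,"y":0,"z":0,"rx":0,"ry":0,"rz":0}]'; done; python3 ax.py | awk '/clock/||($1>-13&&$1<45&&/rad/)'
```

```text
clock: 6.08
tcp_pos: [0.5342, 0.1432, 0.1053]
orientation: [-3.132, 0.243, -0.0]
contact_force: [0.4, -0.3, 1.2]
grip_width: -0.0004
gripper_force: 0.8
clock 6.075 axis x@.125,yaw deg,z,Rroll 0.5302 8.92 [0.083  0.0341]
-12 534 rad [72.4 83.3 90.2]
-11 586 rad [12.  79.8 88.8]
-10 586 rad [12.9 79.7 87.5]
-9 598 rad [13.5 79.7 86.1]
-8 608 rad [13.7 79.8 85. ]
-7 601 rad [13.8 79.5 84.2]
-6 616 rad [ 13.7  79.5 107.6]
-5 583 rad [ 13.6  79.3 108.4]
-4 566 rad [ 13.6  78.7 108.7]
-3 477 rad [ 13.6  77.1 105.7]
-2 439 rad [ 13.4  73.9 104.6]
-1 251 rad [13.3 15.  76.1]
0 308 rad [ 13.3  40.1 118.7]
1 549 rad [ 13.6 107.3 118.7]
2 758 rad [ 13.9 104.2 118.3]
3 753 rad [ 14.  104.2 118.5]
4 833 rad [ 14.3 101.6 118.4]
5 956 rad [ 14.3  99.1 118. ]
6 982 rad [ 14.5  98.9 117.9]
7 1032 rad [ 10.7  97.3 118.3]
8 932 rad [ 10.7  98.3 118.1]
9 979 rad [ 16.2  98.5 117.9]
10 998 rad [ 16.6  98.1 117.9]
11 967 rad [ 16.5  98.7 117.8]
12 1074 rad [ 16.8 100.5 116.1]
13 1162 rad [ 17.1  99.9 109.6]
14 1138 rad [ 16.8  91.6 107.9]
15 1014 rad [ 16.5  76.  108.2]
16 911 rad [ 16.9  70.8 108.4]
17 7
[... 158 characters left out ...]
 rad [ 16.8  82.9 107.9]
23 1115 rad [ 17.   95.1 107.9]
24 1156 rad [ 17.  101.4 112.6]
25 978 rad [ 16.6  99.7 117.6]
26 997 rad [ 16.6  97.9 117.9]
27 1011 rad [ 16.6  97.7 117.9]
28 995 rad [ 16.6  97.7 118.1]
29 992 rad [ 16.5  97.  117.8]
30 995 rad [ 16.6  97.9 118. ]
31 1461 rad [ 17.4  72.2 117.4]
32 1038 rad [ 31.7  96.4 117.9]
33 962 rad [ 31.7 100.  118.3]
34 943 rad [ 31.6  99.6 118.3]
35 629 rad [ 31.7 106.1 118.7]
36 306 rad [ 66.9 112.  119.3]
37 178 rad [ 13.5  65.2 118.7]
38 304 rad [13.2 66.9 78. ]
39 503 rad [ 13.5  75.  104.8]
40 1995 rad [14.7 28.9 79.8]
41 787 rad [ 33.4  71.6 108.2]
42 845 rad [ 33.3  74.9 107.4]
43 824 rad [33.4 75.5 84. ]
44 825 rad [33.3 75.3 84.3]
```

The depth shows the disc face now at s≈31 mm (roll at 40, disc 4 mm thick), so about 4.5 mm remains.

```bash
python3 -m jog '[{"fingers":0,"x":0,"y":-0.0015,"z":0,"rx":0,"ry":0,"rz":0},{"fingers":0,"x":0,"y":-0.0015,"z":0,"rx":0,"ry":0,"rz":0},{"fingers":0,"x":0,"y":-0.001,"z":0,"rx":0,"ry":0,"rz":0},{"fingers":0,"x":0,"y":0,"z":0,"rx":0,"ry":0,"rz":0}]';  python3 -m jog '[{"fingers":0,"x":0,"y":-0.001,"z":0,"rx":0,"ry":0,"rz":0},{"fingers":0,"x":0,"y":0,"z":0,"rx":0,"ry":0,"rz":0}]'; python3 ax.py | awk '/clock/||($1>-13&&$1<12&&/rad/)||($1>30&&$1<43&&/rad/)'
```

```text
clock: 6.62
tcp_pos: [0.5347, 0.147, 0.1053]
orientation: [-3.132, 0.244, -0.0]
contact_force: [1.7, -1.6, 2.2]
grip_width: -0.0001
gripper_force: 1.0
clock: 6.88
tcp_pos: [0.5348, 0.1479, 0.1053]
orientation: [-3.132, 0.244, -0.0]
contact_force: [1.2, -1.9, 1.5]
grip_width: -0.0001
gripper_force: 1.1
clock 6.875 axis x@.125,yaw deg,z,Rroll 0.5303 8.77 [0.0829 0.0342]
-12 955 rad [77.9 94.  96.3]
-11 1039 rad [12.5 92.3 95. ]
-10 915 rad [13.3 88.2 93.9]
-9 709 rad [13.5 83.3 92.3]
-8 654 rad [13.8 81.7 91. ]
-7 636 rad [13.9 79.2 89.6]
-6 649 rad [13.8 79.3 88.5]
-5 613 rad [13.8 79.7 87.1]
-4 646 rad [13.8 79.9 86. ]
-3 590 rad [13.7 79.8 84.7]
-2 620 rad [ 13.8  79.7 106. ]
-1 599 rad [ 13.7  79.5 107.9]
0 570 rad [ 13.6  79.4 108.7]
1 553 rad [ 13.7  78.6 108.3]
2 471 rad [ 13.7  76.5 105.1]
3 382 rad [13.5 71.  79.7]
4 235 rad [13.3 14.9 75.4]
5 365 rad [ 13.7  69.7 119. ]
6 648 rad [ 13.9 106.3 118.7]
7 808 rad [ 10.3 103.  118.6]
8 739 rad [ 10.4 104.5 118.7]
9 836 rad [ 10.3 102.3 118.4]
10 948 rad [ 10.8  99.8 118.2]
11 984 rad [ 10.6  98.9 118.1]
31 1004 rad [ 16.5  98.  118.1]
32 1021 rad [ 16.5  97.6 117.9]
33 987 rad [ 16.6  97.6 118.1]
34 981 rad [ 16.5  97.3 118.2]
35 1364 rad [ 16.4  79.2 117.6]
36 1146 rad [ 31.   93.4 118. ]
37 1013 rad [ 31.8  98.1 118.1]
38 946 rad [ 31.8  99.6 118.2]
39 905 rad [ 31.5 100.5 118.5]
40 947 rad [ 31.2  67.4 118.4]
41 545 rad [ 33.4  34.8 118.6]
42 425 rad [33.3 34.4 73.8]
```

```bash
for i in 1; do python3 -m jog '[{"fingers":0,"x":0,"y":-0.0007,"z":0,"rx":0,"ry":0,"rz":0},{"fingers":0,"x":0,"y":0,"z":0,"rx":0,"ry":0,"rz":0}]'; done;  python3 -m jog '[{"fingers":0,"x":0,"y":-0.0006,"z":0,"rx":0,"ry":0,"rz":0},{"fingers":0,"x":0,"y":0,"z":0,"rx":0,"ry":0,"rz":0}]'
```

```text
clock: 7.18
tcp_pos: [0.5349, 0.1482, 0.1053]
orientation: [3.132, -0.244, -0.0]
contact_force: [-0.4, -3.0, 2.4]
grip_width: 0.0001
gripper_force: 1.7
clock: 7.42
tcp_pos: [0.535, 0.1484, 0.1052]
orientation: [3.131, -0.245, -0.0]
contact_force: [0.5, -5.5, 2.7]
grip_width: -0.0002
gripper_force: 2.8
```

```bash
python3 -m jog '[{"fingers":0,"x":0,"y":-0.0005,"z":0,"rx":0,"ry":0,"rz":0},{"fingers":0,"x":0,"y":0,"z":0,"rx":0,"ry":0,"rz":0}]'
```

```text
clock: 7.68
tcp_pos: [0.535, 0.1485, 0.1052]
orientation: [3.131, -0.245, -0.001]
contact_force: [-0.0, -5.8, 2.6]
grip_width: -0.0003
gripper_force: 3.3
```

The flange has stopped against the roll: the commands advance, the TCP doesn't, and the force is rising. One last small push, then I retreat and look.

```bash
python3 -m jog '[{"fingers":0,"x":0,"y":-0.0008,"z":0,"rx":0,"ry":0,"rz":0},{"fingers":0,"x":0,"y":0,"z":0,"rx":0,"ry":0,"rz":0}]';  python3 -m jog '[{"fingers":0,"x":0,"y":0.012,"z":0,"rx":0,"ry":0,"rz":0},{"fingers":0,"x":0,"y":0.012,"z":0,"rx":0,"ry":0,"rz":0},{"fingers":0,"x":0,"y":0,"z":-0.05,"rx":0,"ry":0,"rz":0},{"fingers":0.03,"x":0,"y":0,"z":-0.05,"rx":0,"ry":0,"rz":0},{"fingers":0.03,"x":0.01,"y":0.054,"z":-0.02,"rx":0,"ry":0,"rz":0},{"fingers":0.03,"x":0,"y":0,"z":0,"rx":0,"ry":0,"rz":0},{"fingers":0.03,"x":0,"y":0,"z":0,"rx":0,"ry":0,"rz":0}]'; python3 ax.py w4.png| awk '/clock/||($1>-14&&$1<43&&/rad/)'; python3 look.py w5.png | grep -E 'rack|tab|^[0-9.]* \['
```

```text
clock: 7.92
tcp_pos: [0.535, 0.1487, 0.1052]
orientation: [3.13, -0.245, -0.001]
contact_force: [0.1, -8.0, 4.2]
grip_width: 0.0
gripper_force: 4.2
clock: 8.8
tcp_pos: [0.5325, 0.0718, 0.225]
orientation: [-3.132, 0.245, 0.001]
contact_force: [-0.4, -0.3, -1.3]
grip_width: 0.0303
gripper_force: 0.0
clock 8.8 axis x@.125,yaw deg,z,Rroll 0.5301 9.05 [0.0829 0.0337]
-13 824 rad [194.8 201.8 206.5]
-12 792 rad [194.9 203.1 208.6]
-11 877 rad [  7.  202.1 210.9]
-10 838 rad [ 13.  205.3 213.3]
-9 1050 rad [ 14.2 209.3 215.9]
-8 1323 rad [195.  214.9 218.2]
-7 1313 rad [192.6 216.7 220.6]
-6 1283 rad [192.4 218.1 222.9]
-5 1166 rad [194.3 220.4 225.2]
-4 1035 rad [ 15.1 218.9 227.6]
-3 886 rad [ 15.4 218.8 229.1]
-2 676 rad [ 14.4 219.2 229.8]
-1 619 rad [ 14.3 219.1 229.7]
0 526 rad [ 14.1 218.1 228.7]
1 470 rad [ 14.1 218.6 227.3]
2 400 rad [ 14.  218.6 226.1]
3 305 rad [ 13.8 218.1 224.6]
4 256 rad [ 13.6 218.1 223.8]
5 175 rad [ 13.3 218.4 222.3]
6 104 rad [ 13.2  16.1 221.1]
7 59 rad [ 12.9  14.1 219.7]
8 10 rad [11.6 14.1 14.6]
9 27 rad [ 9.2 10.3 11.5]
10 31 rad [ 9.1 10.3 11.2]
11 
[... 748 characters left out ...]
.8 33.2]
39 137 rad [30.7 31.9 33.1]
40 204 rad [30.6 32.1 34.2]
41 199 rad [30.8 33.4 35. ]
42 124 rad [32.4 33.7 34.6]
8.85 [0.5323 0.0726 0.2247] [[0.988, -0.154, -0.001], [-0.154, -0.988, 0.001], [-0.001, -0.0, -1.0]] [-0.18343807 -0.51405557 -0.93410782]
rack 8837 [ 0.5444 -0.0692  0.0224] [ 0.50358775 -0.13109729  0.01801721] [ 0.58249217 -0.00663813  0.0269478 ] ((0.5428793430328369, -0.06939780712127686), (0.05679143965244293, 0.11690358072519302), 12.33365535736084)
tab 360 [ 0.5356 -0.0327  0.0548] [ 0.52658993 -0.03761594  0.03600403] [ 0.54310898 -0.03010552  0.06446919] ((0.5348134636878967, -0.03382394462823868), (0.016760194674134254, 0.005105406511574984), 11.998161315917969)
```

View pics/w4.png

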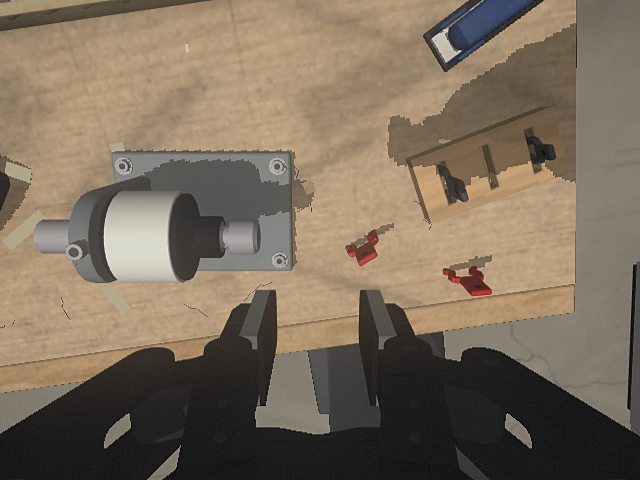

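The picture shows the flange home against the roll, with the disc at (185,237) and no gap. The groove lies open between the boss (210,237) and the end piece (240,237). The groove middle is near (0.533, 0.136). I'm now going above the larger clip at (452,185).

```bash
python3 -m jog '[{"fingers":0.03,"x":0.0094,"y":0.052,"z":0,"rx":0,"ry":0,"rz":0},{"fingers":0.03,"x":0.0094,"y":0.052,"z":0,"rx":0,"ry":0,"rz":0},{"fingers":0.03,"x":0,"y":0,"z":0.05,"rx":0,"ry":0,"rz":-10.6},{"fingers":0.03,"x":0,"y":0,"z":0.05,"rx":0,"ry":0,"rz":-10.6},{"fingers":0.03,"x":0,"y":0,"z":0.02,"rx":0,"ry":0,"rz":0},{"fingers":0.03,"x":0,"y":0,"z":0,"rx":0,"ry":0,"rz":0},{"fingers":0.03,"x":0,"y":0,"z":0,"rx":0,"ry":0,"rz":0}]';python3 look.py w6.png | grep -E 'tab|rack|^[0-9.]* \['
```

```text
clock: 9.78
tcp_pos: [0.5362, -0.033, 0.106]
orientation: [-3.123, -0.338, -0.002]
contact_force: [0.6, -0.2, 0.0]
grip_width: 0.0301
gripper_force: 0.0
9.775 [ 0.5362 -0.033   0.106 ] [[0.977, 0.214, 0.001], [0.214, -0.977, 0.0], [0.001, -0.0, -1.0]] [ 0.60905028 -0.23051949  0.02124936]
rack 17856 [ 0.5447 -0.0689  0.023 ] [ 0.50354604 -0.13224384  0.0180025 ] [ 0.5827666  -0.00735027  0.02699746] ((0.5430240631103516, -0.07010523974895477), (0.05668831616640091, 0.11663926392793655), 12.253740310668945)
tab 488 [ 0.5373 -0.0342  0.0589] [ 0.52675832 -0.03836486  0.0360593 ] [ 0.54308347 -0.03111466  0.0653541 ] ((0.535007119178772, -0.034798018634319305), (0.01638452149927616, 0.005279316566884518), 12.449999809265137)
```

View pics/w6.png

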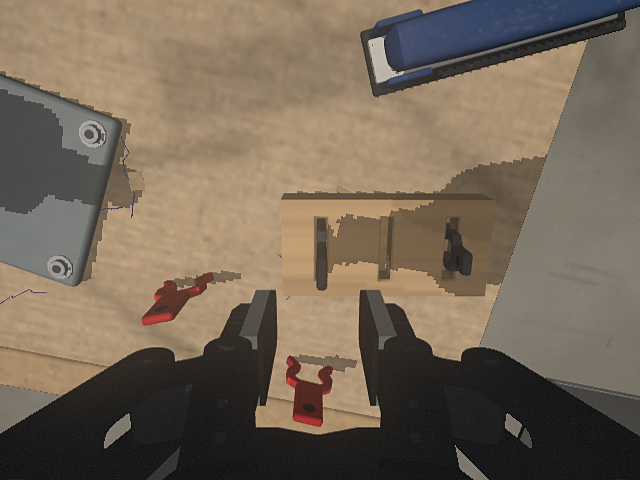

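The clip at (321,253) is centred between the fingers, already with the right yaw. I'm descending, gripping and lifting.

```bash
python3 -m jog '[{"fingers":0.03,"x":-0.0016,"y":0.0015,"z":0.03,"rx":0,"ry":0,"rz":0},{"fingers":0.03,"x":0,"y":0,"z":0.025,"rx":0,"ry":0,"rz":0},{"fingers":0.03,"x":0,"y":0,"z":0.0125,"rx":0,"ry":0,"rz":0},{"fingers":0.03,"x":0,"y":0,"z":0,"rx":0,"ry":0,"rz":0}]' && python3 -m jog '[{"fingers":0,"x":0,"y":0,"z":0,"rx":0,"ry":0,"rz":0},{"fingers":0,"x":0,"y":0,"z":0,"rx":0,"ry":0,"rz":0},{"fingers":0,"x":0,"y":0,"z":0,"rx":0,"ry":0,"rz":0},{"fingers":0,"x":0,"y":0,"z":0,"rx":0,"ry":0,"rz":0},{"fingers":0,"x":0,"y":0,"z":0,"rx":0,"ry":0,"rz":0},{"fingers":0,"x":0,"y":0,"z":0,"rx":0,"ry":0,"rz":0}]' 70
```

```text
clock: 10.32
tcp_pos: [0.5344, -0.0355, 0.0379]
orientation: [3.123, 0.337, -0.0]
contact_force: [0.2, -0.0, 0.0]
grip_width: 0.0302
gripper_force: 0.0
clock: 11.08
tcp_pos: [0.5352, -0.0357, 0.0388]
orientation: [3.123, 0.336, 0.003]
contact_force: [-0.1, -0.7, 7.2]
grip_width: 0.0036
gripper_force: 69.6
```

```bash
python3 -m jog '[{"fingers":0,"x":0,"y":0,"z":-0.02,"rx":0,"ry":0,"rz":0},{"fingers":0,"x":0,"y":0,"z":-0.05,"rx":0,"ry":0,"rz":0},{"fingers":0,"x":0,"y":0,"z":-0.05,"rx":0,"ry":0,"rz":0},{"fingers":0,"x":0,"y":0,"z":-0.025,"rx":0,"ry":0,"rz":10.6},{"fingers":0,"x":0,"y":0,"z":0,"rx":0,"ry":0,"rz":10.6},{"fingers":0,"x":0,"y":0,"z":0,"rx":0,"ry":0,"rz":0}]' && python3 - <<'E'
from m import *
from scipy.spatial.transform import Rotation as R
o,im,d,K,T,W=go('w7.png'); M=R.from_rotvec(o['orientation']).as_matrix()
print(o['tcp_pos'].round(4),M[:,:2].round(3).tolist(),o['grip_width'])
g=np.array([.5328,.1358,.085]); print('to groove in tool:',(M.T@(g-o['tcp_pos'])).round(4))
E
```

```text
clock: 11.82
tcp_pos: [0.534, -0.0356, 0.1831]
orientation: [3.132, -0.241, 0.0]
contact_force: [-0.9, 0.3, -0.1]
grip_width: 0.0032
gripper_force: 68.7
[ 0.534  -0.0356  0.1831] [[0.988, -0.153], [-0.153, -0.988], [0.0, 0.0]] 0.003179846663323197
to groove in tool: [-0.0275 -0.1693  0.098 ]
```

View pics/w7.png

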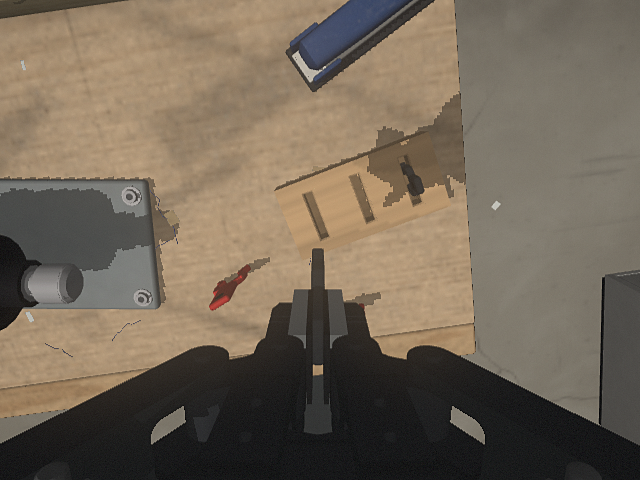

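The clip is held squarely between the pads: its jaw shows at (317,268), the slot at (315,215) is empty, and the small clip is still in place at (412,175). I'm moving over the groove, then measuring in the tool frame.

```bash
python3 -m jog '[{"fingers":0,"x":-0.009,"y":-0.056,"z":0,"rx":0,"ry":0,"rz":0},{"fingers":0,"x":-0.009,"y":-0.056,"z":0,"rx":0,"ry":0,"rz":0},{"fingers":0,"x":-0.0095,"y":-0.0573,"z":0,"rx":0,"ry":0,"rz":0},{"fingers":0,"x":0,"y":0,"z":0.033,"rx":0,"ry":0,"rz":0},{"fingers":0,"x":0,"y":0,"z":0,"rx":0,"ry":0,"rz":0},{"fingers":0,"x":0,"y":0,"z":0,"rx":0,"ry":0,"rz":0}]'
cat > tf.py <<'E'
from m import *
from scipy.spatial.transform import Rotation as R
o,im,d,K,T,W=go(sys.argv[1]); M=R.from_rotvec(o['orientation']).as_matrix()
Q=((W-o['tcp_pos'])@M); z=W[...,2]
print(o['clock'],o['tcp_pos'].round(4),M[:,0].round(3),o['contact_force'].round(1))
# spindle side profile: bins of tool y, max tool x among points near axis height
m=(z>.072)&(z<.105)&(Q[...,0]>-.02)&(Q[...,0]<.06)&(abs(Q[...,1])<.04)
for a in np.arange(-.032,.03,.001):
    k=m&(Q[...,1]>=a)&(Q[...,1]<a+.001)
    if k.sum()>3: print(round(a*1000),k.sum(),'xmax',(np.percentile(Q[...,0][k],95)*1000).round(1),'z95',(np.percentile(z[k],95)*1000).round(1))
c=(Q[...,2]>.000)&(Q[...,2]<.03)&(abs(Q[...,1])<.012)&(abs(Q[...,0])<.025)&(z>.106)
print('clip pts',c.sum(),np.percentile(Q[c],[3,50,97],axis=0).round(4).tolist())
E
python3 tf.py w8.png
```

```text
clock: 12.62
tcp_pos: [0.5335, 0.1348, 0.15]
orientation: [3.132, -0.244, -0.001]
contact_force: [0.7, 0.4, -0.6]
grip_width: 0.0033
gripper_force: 68.7
12.625 [0.5335 0.1348 0.15  ] [ 0.988 -0.155 -0.   ] [ 0.7  0.4 -0.6]
-32 47 xmax 31.2 z95 104.6
-31 76 xmax 31.1 z95 104.5
-30 51 xmax 29.6 z95 104.5
-29 45 xmax 29.5 z95 104.5
-28 48 xmax 29.4 z95 104.4
-27 460 xmax 27.6 z95 104.2
-26 114 xmax 18.9 z95 100.7
-25 121 xmax 13.5 z95 101.1
-24 111 xmax 13.5 z95 101.1
-23 114 xmax 13.5 z95 100.9
-22 112 xmax 13.6 z95 100.8
-21 114 xmax 13.5 z95 100.5
-20 112 xmax 13.6 z95 100.6
-19 118 xmax 13.6 z95 100.7
-18 117 xmax 13.4 z95 101.1
-17 116 xmax 13.5 z95 100.7
-16 114 xmax 13.7 z95 100.8
-15 118 xmax 13.4 z95 101.1
-14 112 xmax 13.6 z95 101.0
-13 113 xmax 13.6 z95 101.0
-12 114 xmax 13.5 z95 100.5
-11 112 xmax 13.6 z95 100.9
-10 112 xmax 13.6 z95 100.6
-9 114 xmax 13.4 z95 100.8
-8 114 xmax 13.5 z95 100.6
-7 117 xmax 13.5 z95 100.7
-6 116 xmax 13.6 z95 100.8
-5 136 xmax 13.4 z95 100.6
-4 39 xmax 7.8 z95 99.8
-3 13 xmax 7.7 z95 90.8
-2 12 xmax 7.8 z95 90.7
-1 12 xmax 7.7 z95 90.5
0 12 xmax 7.8 z95 90.7
1 12 xmax 7.6 z95 90.6
2 40 xmax 11.6 z95 98.4
3 94 xmax 11.4 z95 98.5
4 93 xmax 11.5 z95 98.5
5 92 xmax 11.4 z95 98.3
6 93 xmax 11.4 z95 98.3
7 93 xmax 11.6 z95 98.7
8 94 xmax 11.4 z95 98.7
9 96 xmax 11.4 z95 98.7
10 93 xmax 11.4 z95 98.6
11 103 xmax 11.4 z95 98.4
12 96 xmax 11.4 z95 98.8
13 102 xmax 11.5 z95 98.5
14 96 xmax 11.4 z95 98.4
15 94 xmax 11.3 z95 98.4
16 95 xmax 11.6 z95 98.5
17 91 xmax 11.3 z95 98.6
18 86 xmax 10.8 z95 98.4
19 75 xmax 10.1 z95 97.5
20 65 xmax 9.4 z95 96.4
21 13 xmax 8.9 z95 95.3
clip pts 544 [[0.0073, -0.0028, 0.0016], [0.0121, -0.0002, 0.0078], [0.0145, 0.0021, 0.0288]]
```

View pics/w8.png

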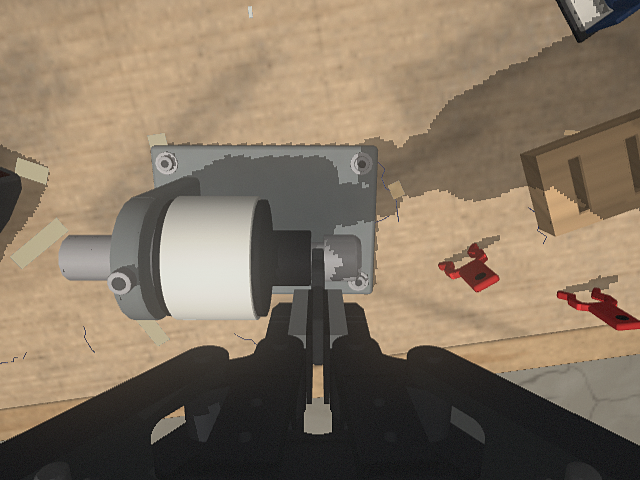

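In the tool frame the groove spans y from -4.3 to +2.3 mm (middle -1.0) and the clip centre is at -0.35, so I'm shifting -0.7 mm, and x by about -0.7. In the picture the clip at (318,265) stands over the groove gap at (313,258). I'm descending in small steps.

```bash
python3 -m jog '[{"fingers":0,"x":-0.0007,"y":-0.0007,"z":0.01,"rx":0,"ry":0,"rz":0},{"fingers":0,"x":0,"y":0,"z":0.01,"rx":0,"ry":0,"rz":0},{"fingers":0,"x":0,"y":0,"z":0.003,"rx":0,"ry":0,"rz":0},{"fingers":0,"x":0,"y":0,"z":0,"rx":0,"ry":0,"rz":0}]' 90;  python3 -m jog '[{"fingers":0,"x":0,"y":0,"z":0.002,"rx":0,"ry":0,"rz":0},{"fingers":0,"x":0,"y":0,"z":0.002,"rx":0,"ry":0,"rz":0},{"fingers":0,"x":0,"y":0,"z":0,"rx":0,"ry":0,"rz":0}]'; python3 tf.py w9.png | awk '/clip/||/\[/||($1<-22&&$1>-30)||($1>-8&&$1<6)'
```

```text
clock: 13.18
tcp_pos: [0.5323, 0.1362, 0.1263]
orientation: [3.131, -0.244, -0.002]
contact_force: [-0.8, -0.4, -0.2]
grip_width: 0.0031
gripper_force: 89.1
clock: 13.55
tcp_pos: [0.5328, 0.1362, 0.1228]
orientation: [3.132, -0.244, 0.0]
contact_force: [-0.1, -3.0, -0.8]
grip_width: 0.0031
gripper_force: 89.1
13.55 [0.5328 0.1362 0.1228] [ 0.988 -0.155  0.   ] [-0.1 -3.  -0.8]
-29 113 xmax 30.8 z95 104.1
-28 69 xmax 29.6 z95 104.6
-27 71 xmax 29.8 z95 104.2
-26 84 xmax 29.6 z95 104.6
-25 733 xmax 26.6 z95 104.2
-24 146 xmax 13.9 z95 100.4
-23 151 xmax 13.9 z95 100.4
-7 99 xmax 14.2 z95 100.1
-6 124 xmax 13.9 z95 100.3
-5 95 xmax 14.1 z95 100.4
-4 102 xmax 14.1 z95 100.2
-3 61 xmax 13.8 z95 99.8
-2 22 xmax 14.6 z95 97.7
-1 33 xmax 14.5 z95 98.0
0 22 xmax 14.5 z95 98.0
1 22 xmax 14.4 z95 98.3
2 15 xmax 14.0 z95 97.2
3 96 xmax 7.8 z95 94.1
4 91 xmax 11.8 z95 98.0
5 114 xmax 11.6 z95 98.2
clip pts 393 [[0.0068, -0.0023, 0.0015], [0.0107, -0.0, 0.0071], [0.0137, 0.0022, 0.0159]]
```

The jaws are already entering the groove. The clip sits about 0.6 mm too far towards the boss (the side force agrees), so I'm shifting +0.6 and continuing down.

```bash
python3 -m jog '[{"fingers":0,"x":0,"y":0.0006,"z":0,"rx":0,"ry":0,"rz":0},{"fingers":0,"x":0,"y":0,"z":0.002,"rx":0,"ry":0,"rz":0},{"fingers":0,"x":0,"y":0,"z":0.002,"rx":0,"ry":0,"rz":0},{"fingers":0,"x":0,"y":0,"z":0,"rx":0,"ry":0,"rz":0}]';  python3 -m jog '[{"fingers":0,"x":0,"y":0,"z":0.002,"rx":0,"ry":0,"rz":0},{"fingers":0,"x":0,"y":0,"z":0.002,"rx":0,"ry":0,"rz":0},{"fingers":0,"x":0,"y":0,"z":0,"rx":0,"ry":0,"rz":0}]'
```

```text
clock: 14.1
tcp_pos: [0.5325, 0.1362, 0.1185]
orientation: [-3.132, 0.243, 0.0]
contact_force: [0.6, -1.0, -1.8]
grip_width: 0.0028
gripper_force: 89.2
clock: 14.48
tcp_pos: [0.5336, 0.136, 0.1155]
orientation: [-3.132, 0.244, -0.003]
contact_force: [0.6, -3.5, 5.3]
grip_width: 0.0031
gripper_force: 90.2
```

```bash
python3 -m jog '[{"fingers":0,"x":0,"y":0.0003,"z":0.001,"rx":0,"ry":0,"rz":0},{"fingers":0,"x":0,"y":0,"z":0.0015,"rx":0,"ry":0,"rz":0},{"fingers":0,"x":0,"y":0,"z":0,"rx":0,"ry":0,"rz":0}]';  python3 -m jog '[{"fingers":0,"x":0,"y":0,"z":0.001,"rx":0,"ry":0,"rz":0},{"fingers":0,"x":0,"y":0,"z":0.001,"rx":0,"ry":0,"rz":0},{"fingers":0,"x":0,"y":0,"z":0,"rx":0,"ry":0,"rz":0}]'
```

```text
clock: 14.85
tcp_pos: [0.5336, 0.1357, 0.1131]
orientation: [-3.132, 0.244, -0.003]
contact_force: [-0.2, -2.9, 5.3]
grip_width: 0.0032
gripper_force: 90.1
clock: 15.22
tcp_pos: [0.5333, 0.136, 0.1107]
orientation: [-3.131, 0.244, -0.002]
contact_force: [1.5, -1.4, 3.1]
grip_width: 0.0033
gripper_force: 89.8
```

```bash
python3 -m jog '[{"fingers":0,"x":0,"y":0,"z":0.0015,"rx":0,"ry":0,"rz":0},{"fingers":0,"x":0,"y":0,"z":0.0015,"rx":0,"ry":0,"rz":0},{"fingers":0,"x":0,"y":0,"z":0,"rx":0,"ry":0,"rz":0}]';  python3 -m jog '[{"fingers":0,"x":0,"y":0,"z":0.0015,"rx":0,"ry":0,"rz":0},{"fingers":0,"x":0,"y":0,"z":0.0015,"rx":0,"ry":0,"rz":0},{"fingers":0,"x":0,"y":0,"z":0,"rx":0,"ry":0,"rz":0}]'
```

```text
clock: 15.6
tcp_pos: [0.5328, 0.136, 0.107]
orientation: [-3.132, 0.244, -0.001]
contact_force: [4.0, -0.4, 0.4]
grip_width: 0.0028
gripper_force: 89.2
clock: 15.98
tcp_pos: [0.5325, 0.1359, 0.104]
orientation: [-3.132, 0.243, 0.0]
contact_force: [4.7, -0.1, -2.6]
grip_width: 0.0031
gripper_force: 89.0
```

```bash
python3 -m jog '[{"fingers":0,"x":0.0005,"y":0,"z":0.001,"rx":0,"ry":0,"rz":0},{"fingers":0,"x":0,"y":0,"z":0,"rx":0,"ry":0,"rz":0}]';  python3 -m jog '[{"fingers":0,"x":0,"y":0,"z":0.001,"rx":0,"ry":0,"rz":0},{"fingers":0,"x":0,"y":0,"z":0,"rx":0,"ry":0,"rz":0}]'; python3 tf.py w10.png | awk '/clip/||/\[/||($1<-22&&$1>-30)||($1>-8&&$1<6)'
```

```text
clock: 16.23
tcp_pos: [0.5327, 0.1358, 0.1031]
orientation: [3.132, -0.244, -0.001]
contact_force: [2.3, -0.2, -1.4]
grip_width: 0.0032
gripper_force: 89.1
clock: 16.48
tcp_pos: [0.5328, 0.1358, 0.1026]
orientation: [3.132, -0.244, -0.001]
contact_force: [0.0, 0.2, 4.4]
grip_width: 0.0028
gripper_force: 90.0
16.475 [0.5328 0.1358 0.1026] [ 0.988 -0.155 -0.   ] [0.  0.2 4.4]
-29 87 xmax 29.8 z95 104.2
-28 97 xmax 29.8 z95 104.7
-27 95 xmax 29.7 z95 104.6
-26 960 xmax 27.9 z95 104.0
-25 183 xmax 18.3 z95 100.6
-24 187 xmax 14.0 z95 100.3
-23 184 xmax 13.8 z95 100.4
-7 88 xmax 14.2 z95 97.7
-6 80 xmax 14.4 z95 98.1
-5 88 xmax 14.1 z95 98.4
-4 97 xmax 14.0 z95 98.2
-3 81 xmax 14.5 z95 97.5
-2 122 xmax 14.6 z95 102.1
-1 139 xmax 14.8 z95 102.9
0 93 xmax 14.8 z95 102.1
1 120 xmax 14.6 z95 99.4
2 52 xmax 14.1 z95 97.2
3 71 xmax 11.7 z95 95.5
4 73 xmax 11.9 z95 96.5
5 62 xmax 11.9 z95 96.3Traceback (most recent call last):
  File "tf.py", line 12, in <module>
    print('clip pts',c.sum(),np.percentile(Q[c],[3,50,97],axis=0).round(4).tolist())
                             ~~~~~~~~~~~~~^^^^^^^^^^^^^^^^^^^^^^^
    return _quantile_unchecked(
        a, q, axis, out, overwrite_input, method, keepdims, weights)
    return _ureduce(a,
                    func=_quantile_ureduce_func,
    ...<5 lines>...
                    overwrite_input=overwrite_input,
                    method=method)
    r = func(a, **kwargs)
    result = _quantile(arr,
                       quantiles=q,
    ...<2 lines>...
                       out=out,
                       weights=wgt)
    slices_having_nans = np.isnan(arr[-1, ...])
                                  ~~~^^^^^^^^^
IndexError: index -1 is out of bounds for axis 0 with size 0
```

It has bottomed out: TCP 0.1026 as expected for seated, with the force turning upward. One more light push, then release and lift.

```bash
python3 -m jog '[{"fingers":0,"x":0,"y":0,"z":0.001,"rx":0,"ry":0,"rz":0},{"fingers":0,"x":0,"y":0,"z":0,"rx":0,"ry":0,"rz":0}]' && python3 -m jog '[{"fingers":0,"x":0,"y":0,"z":-0.001,"rx":0,"ry":0,"rz":0},{"fingers":0.024,"x":0,"y":0,"z":0,"rx":0,"ry":0,"rz":0},{"fingers":0.024,"x":0,"y":0,"z":0,"rx":0,"ry":0,"rz":0},{"fingers":0.024,"x":0,"y":0,"z":0,"rx":0,"ry":0,"rz":0}]' && python3 -m jog '[{"fingers":0.024,"x":0,"y":0,"z":-0.02,"rx":0,"ry":0,"rz":0},{"fingers":0.024,"x":0,"y":0,"z":-0.04,"rx":0,"ry":0,"rz":0},{"fingers":0.024,"x":0,"y":0.04,"z":-0.03,"rx":0,"ry":0,"rz":0},{"fingers":0.024,"x":-0.02,"y":0.05,"z":0,"rx":0,"ry":0,"rz":0},{"fingers":0.024,"x":0,"y":0,"z":0,"rx":0,"ry":0,"rz":0},{"fingers":0.024,"x":0,"y":0,"z":0,"rx":0,"ry":0,"rz":0}]'
python3 - <<'E'
from m import *
o,im,d,K,T,W=go(); a=im[150:350,50:350]
im2,d2,K2,T2=shot('side'); b=im2[180:300,230:390]
cv2.imwrite('pics/fin.png',np.vstack([cv2.resize(a,(450,300)),cv2.resize(b,(450,300),interpolation=cv2.INTER_CUBIC)])[:,:,::-1])
z=W[...,2]; m=(W[...,0]>.51)&(W[...,0]<.56)&(W[...,1]>.12)&(W[...,1]<.15)&(z>.104)&(z<.15)
Q=W[m]; print(m.sum(),Q.min(0),Q.max(0),cv2.minAreaRect(Q[:,:2].astype(np.float32)))
u=np.array([.154,.988]); n=np.array([.988,-.154]); print('s',np.percentile(Q[:,:2]@u,[3,50,97]),'z95',np.percentile(Q[:,2],98))
E
python3 ax.py | awk '/clock/||($1>-14&&$1<43&&/rad/&&$1>33)'
```

```text
clock: 16.77
tcp_pos: [0.5329, 0.1358, 0.1024]
orientation: [3.132, -0.244, 0.0]
contact_force: [-2.8, -1.7, 11.9]
grip_width: 0.0028
gripper_force: 91.3
clock: 17.27
tcp_pos: [0.5323, 0.1353, 0.1018]
orientation: [3.131, -0.244, -0.003]
contact_force: [-1.9, 0.3, -0.8]
grip_width: 0.0241
gripper_force: 0.6
clock: 18.02
tcp_pos: [0.4995, 0.0502, 0.1924]
orientation: [-3.132, 0.244, -0.001]
contact_force: [0.2, 0.9, 1.0]
grip_width: 0.024
gripper_force: 0.0
792 [0.52374457 0.13276735 0.10407704] [0.54014597 0.14021866 0.12834247] ((0.5320736765861511, 0.136415034532547), (0.0057363007217645645, 0.016513606533408165), 81.67740631103516)
s [0.21417388 0.21485119 0.21856408] z95 0.12758829415575937
clock 18.125 axis x@.125,yaw deg,z,Rroll 0.5309 8.79 [0.0831 0.0337]
34 79 rad [15.  16.2 17.4]
35 670 rad [15.9 23.7 31.3]
36 1630 rad [16.5 25.2 31.9]
37 196 rad [23.9 31.7 33. ]
38 202 rad [30.6 31.9 33.2]
39 240 rad [30.7 32.2 34.3]
40 368 rad [30.6 32.6 34.5]
41 210 rad [32.4 33.5 34.8]
42 195 rad [32.6 33.7 34.9]
```

View pics/fin.png

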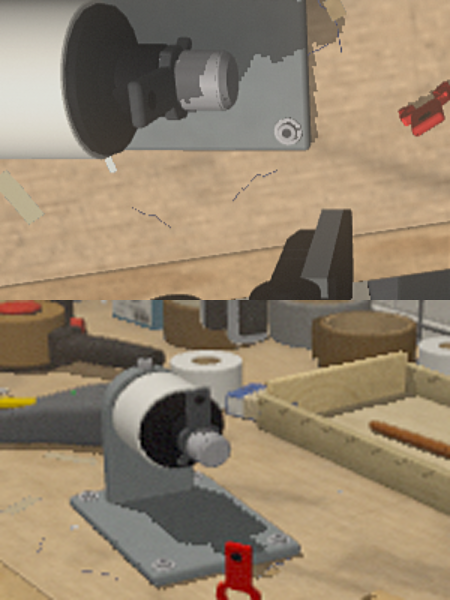

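The clip stands upright in the groove beside the boss, top panel about (165,85). Its tab top is at z = 0.1276 (0.127 expected when seated), and the flange is still home. Handing in.

```bash
python3 -c "
from bench import r
print(r.hand_in())"
```

```text
the job is handed in; nothing more can be done
None
```

The flange is back home against the roll, and the larger clip is seated tab up in the spindle groove and released. The job was handed in at about 18 s; the hand-in gave no verdict.

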